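# Stand a cover plate in a clamp and set its thumbscrew

## Robot

A 7-joint arm with a two-finger parallel gripper is mounted at the origin on the work surface. World frame = base frame: x ahead of the robot, y to its left, z up, the work surface at z = 0. Lengths are in m, angles in degrees, forces in N, time in s.
With the tool pointing down it reaches from about 0.425 to 0.875 m from the base axis. Payload 4.7 kg.
Tool frame: the origin (TCP) lies between the finger pads; the fingertips stand 17 mm ahead of it and the grasp point (between the pads) lies 2 mm behind it; z points along the fingers, y is the line along which they close (so a half turn about z gives the same grasp; the last joint's range is limited). The gripper opens to 87 mm and grips with 3 to 60 N. Pads are 19 mm wide; open, the fingers measure 117 mm over their backs; the gripper's body (75 mm by 190 mm) begins 51 mm behind the grasp point.
Start: joints at [-66.744, 18.392, -4.016, 83.108, 1.295, 78.541, -3.26], TCP at [0.248, 0.601, 0.208] pointing down, gripper open.
Joint ranges: [-163.93, 163.93], [-17.29, 119.83], [-79.2, 71.16], [3.27, 140.29], [-89.18, 269.18], [5.43, 117.66], [-154.24, 154.24]. Speed limits (degrees/s): [147.25, 147.25, 180, 180, 180, 180, 180].

## Interface

Orientations are given as [roll, pitch, yaw] about the fixed x, y, z axes, in that order (R = Rz(yaw) Ry(pitch) Rx(roll)).
In Python, from cell import env, cams gives the robot as it stands.
- The arm moves only by the shell command python3 -m pendant 'ROWS' [FORCE]. ROWS is JSON, a list of rows, each an object of numbers: "tx", "ty", "tz": the shift along the tool's x, y, z each as a share of 0.05 m, from -1 to 1; "spin": the turn about the tool's z as a share of 4 degrees, from -1 to 1; "claw": the closure, from 0 (fully open) to 1 (shut). A call has 1 to 10 rows; each row shifts and turns the commanded pose from where the row before left it, along the tool's axes as they then stand; what a row does not reach is not made up. A row lasts 1/8 s, in which the tool goes at most 62.5 mm and 10.7 degrees, less where a joint would pass 70% of its speed; a pose out of reach is approached as far as the arm can. A call with a number of a shift or a turn outside -1 to 1 is refused whole. A call with a gripper value outside its range is refused whole. The fingers move at their own pace and stop on an object; FORCE is the grip in N (left out, the last holds). Time passes only in rows, so rows that do not move let the fingers close. It gives the time, the measured TCP pose, the force, the opening and the grip force at its end, in the units of the state.
- env.get_obs(): the state, without advancing time (a new reading comes with each control period).
- cams.read_camera(name): name is "scene" or "top" or "wrist"; returns the picture (384x512x3 uint8, red, green, blue); there is no depth.
- cams.camera_info(name): a dict with "fx", "fy", "cx", "cy" (pixels), "k1" (the pictures are not rectified: a ray, as slopes to the right and down, at radius r is drawn at 1 + k1 r^2 times it, then the intrinsics apply), "rvec" (rotation vector, rad) and "tvec" (3), from world to camera coordinates, as OpenCV has them. Camera axes: x right, y down, z forward; pixel columns grow to the right and rows downward; lengths in m; the calibration is good to about 2 mm. A picture is of the moment at which its call begins: read the wrist's pose just before it. camera_info takes no time and is no camera call; for the wrist camera it gives the pose at the moment of the call.
- env.sign_off(): hands the job in; it is judged then, once.
The state is a dict: "time_s": time; "qpos": joint angles; "joint_velocities": joint speeds; "effort": joint torques, N m; "tool_pos": TCP position; "tool_rot": TCP orientation; "force": force on the tool from outside, world axes, zero at the start; "wrist_torque": the same for the moment, N m; "grip_width": finger opening in m; "grasp_force": force on a finger pad.
Only numpy, scipy, OpenCV 4.12 (cv2) and the standard library are available. Lean on these libraries where they do the work, as an engineer would, in place of code of your own. Each camera call takes 0.05 s, during which the arm holds its last target. There are 200 camera calls.

## Task

Take the flat steel cover that leans in the black sloped rest, stand it upright on its long thin edge, down on the floor of the clamp's slot and about centred along the jaws, and let go of it. Then turn the red thumbscrew clockwise until it seats (comes to its dead stop), back it off a quarter turn so that the cover can still be slid, and finish while still gripping the thumbscrew there, with the cover standing free of your hand. Leave the screwdriver, the jar and the bowl where they are.

Things in the scene. Friction and masses are not known exactly. Their poses are not given: they have to be found in the camera images.
- cover_center (a point): Centre of the loose cover: flat steel plate 12 mm thick (own x), 110 mm long (own y), 90 mm high (own z), the same either way round, orange band round each face, 0.2 to 0.4 kg. At the start it leans in the rest, own z tilted 0.61 rad from vertical, upper edge leaning to the rest's -x side (roughly to the robot's right).
- cover: The same cover; origin at the centre of its lower thin edge, axes as for cover_center.
- rest: Black sloped rest, fixed, base 120 x 120 mm, origin under its centre. The cover's lower edge sits on its lip, 34 mm above the table over the origin; its back supports only the lowest 30 mm of the cover, so the upper 60 mm is free to be pinched across the 12 mm thickness with a tool tilted about 0.61 rad.
- slot (a point): Centre of the floor of the clamp's slot, 12 mm above the table; x points across the slot to the thumbscrew, y along the slot, z up. The cover stands here, its 110 mm edge along y. Fixed jaw's face at x = -6 mm; moving jaw's face at x = +6.5 mm with the screw seated, 2 mm further per radian that it is backed off.
- clamp: Clamp, fixed: grey base 200 x 130 x 12 mm, origin under its centre, axes as the slot's. Blue fixed jaw and steel moving jaw, 90 mm long, 30 mm high above the slot floor, topped by 10 mm lips that flare outwards 7 mm as a lead-in.
- thumbscrew_grip (a point): Grip point of the red thumbscrew, on its vertical axis, 80 mm from the slot's centre along slot +x, 104 mm above the table. A flat bar 46 mm long (point's x), 12 mm thick (point's y: pinch across it), 84 to 120 mm above the table, white mark on its -x end; thin stem under it and a 50 x 60 mm blue pillar below 74 mm. The point turns with the bar.
- thumbscrew (a joint): Thumbscrew angle, rad: 0 is seated, a hard stop; negative is backed off (-1.57: a quarter turn). Clockwise from above raises it towards 0. Starts 0.9 to 2.1 rad short of the seat, stays where left, takes about 0.06 N m to turn.
- screwdriver: Bystander: red-handled screwdriver lying on the table, about 200 mm long.
- screw_jar: Bystander: closed jar, 60 mm wide, 80 mm high, origin under its centre.
- bowl: Bystander: small steel bowl, 110 mm wide, 50 mm high, origin under its centre.
Not all that is in view belongs to the job. What is meant by the cover is not yellow, and is the smaller of those in its own colour.

How it is judged (in metres and radians):
On the way, in this order (a step that is already met when the one before it is completed fails the run):
1. the cover stands on its long thin edge on the floor of the slot, let go (x of cover_center in the frame of slot between -0.008 and 0.012 m and y of cover_center in the frame of slot between -0.03 and 0.03 m and z of cover_center in the frame of slot between 0.038 and 0.05 m and angle between cover_center's own z axis and vertical below 0.22 rad and angle between the x axis of cover_center and the x axis of slot, either way round below 0.22 rad and contact force between cover and the fingers below 0.1 N and linear speed of cover below 0.03 m/s), for 0.2 s.
2. the thumbscrew is turned by the fingers until it seats, with the cover standing in the slot (x of cover_center in the frame of slot between -0.008 and 0.012 m and y of cover_center in the frame of slot between -0.03 and 0.03 m and z of cover_center in the frame of slot between 0.038 and 0.05 m and angle between cover_center's own z axis and vertical below 0.22 rad and angle between the x axis of cover_center and the x axis of slot, either way round below 0.22 rad and value of joint thumbscrew above -0.08 rad and contact force between the fingers and thumbscrew above 0.5 N), for 0.1 s.
At the end, for the whole second after the job is handed in: Cover upright and along the slot (within 0.22 rad), its edge on the slot floor (centre 38 to 50 mm above it), centred along it within 30 mm, untouched; thumbscrew 1.57 rad (quarter turn) off its seat within 0.27 rad, still, gripped with over 1.5 N (all of step 1 and value of joint thumbscrew between -1.84 and -1.3 rad and velocity of joint thumbscrew between -0.05 and 0.05 rad/s and contact force between the fingers and thumbscrew above 1.5 N and distance between the grasp point and thumbscrew_grip below 0.04 m); the arm keeps its last pose, push and grip.
It fails at once if a bystander (screwdriver, jar or bowl) is moved more than 30 mm (distance of any of screwdriver, screw_jar, bowl from where it was at the start of the episode above 0.03 m).
It also fails if it takes over 59 s, if anything falls off the work surface, if the arm or the gripper's body presses on something with over 40 N, if the wrist force passes 120 N, or if a joint passes its speed limit or range.

## Working session

There is one attempt and no reset: what is moved stays moved. The work goes in short steps, Python scripts to look and compute and a shell command to move; the robot and the scene stay as the last step left them, time stands still between calls to the robot, and variables do not carry over. Pictures are saved under pics/ and viewed, at most 10 in all, crops included, and the job is handed in when it is done.

```bash
mkdir -p pics; ls; cat > h.py <<'E'
import numpy as np, cv2
from cell import env, cams
def snap(name,fn=None):
    ci=cams.camera_info(name); im=cams.read_camera(name)
    if fn: cv2.imwrite(fn, im[:,:,::-1])
    return ci, im
def ray(ci,u,v):
    p=np.array([(u-ci['cx'])/ci['fx'],(v-ci['cy'])/ci['fy']]); s=p.copy()
    for _ in range(20): s=p/(1+ci['k1']*(s@s))
    R=cv2.Rodrigues(np.array(ci['rvec'],float))[0]; t=np.array(ci['tvec'],float).ravel()
    d=R.T@np.array([s[0],s[1],1]); return -R.T@t, d/np.linalg.norm(d)
def plane(ci,u,v,z):
    c,d=ray(ci,u,v); return c+d*(z-c[2])/d[2]
def tri(c1,p1,c2,p2):
    a,d=ray(c1,*p1); b,e=ray(c2,*p2)
    s=np.linalg.lstsq(np.c_[d,-e],b-a,rcond=None)[0]
    P,Q=a+d*s[0],b+e*s[1]; return (P+Q)/2, np.linalg.norm(P-Q)
def proj(ci,P):
    R=cv2.Rodrigues(np.array(ci['rvec'],float))[0]; X=R@np.array(P)+np.array(ci['tvec'],float).ravel()
    s=X[:2]/X[2]; s=s*(1+ci['k1']*(s@s)); return np.array([ci['fx']*s[0]+ci['cx'],ci['fy']*s[1]+ci['cy']])
E
python3 - <<'E'
from h import *
ims=[]
for n in ("scene","top"):
    ci,im=snap(n); cv2.imwrite(f'pics/{n}0_raw.png',im[:,:,::-1]); cv2.imwrite(f'pics/{n}0.png',cv2.resize(im[:,:,::-1],(800,600),interpolation=cv2.INTER_CUBIC))
    print(n,{k:np.round(v,3).tolist() for k,v in ci.items()}, ray(ci,256,192))
print(env.get_obs())
E
```

```text
pics
scene {'fx': 437.337, 'fy': 437.337, 'cx': 259.371, 'cy': 194.044, 'k1': -0.004, 'rvec': [1.883, 1.215, -0.65], 'tvec': [-0.22, -0.195, 1.588]} (array([ 1.39047334, -0.38149694,  0.7264984 ]), array([-0.76203405,  0.332136  , -0.55586849]))
top {'fx': 483.804, 'fy': 483.804, 'cx': 251.293, 'cy': 190.898, 'k1': -0.203, 'rvec': [2.151, -2.206, 0.124], 'tvec': [0.012, 0.554, 1.249]} (array([0.43054233, 0.01962086, 1.29701834]), array([ 0.09463302, -0.0267452 , -0.9951529 ]))
{'time_s': 0.1, 'qpos': array([-66.74400601,  18.43371729,  -4.01565833,  83.1663936 ,
         1.2950616 ,  78.5404552 ,  -3.2602854 ]), 'joint_velocities': array([-0.02353089, -0.04794371,  0.01425711, -0.15672302,  0.04267272,
        0.00284113, -0.01283728]), 'effort': array([-3.90209216e-04, -4.92570841e+01, -4.05937890e-01, -3.13398206e+01,
       -6.38977136e-02,  3.94840585e-02,  6.54842597e-05]), 'tool_pos': array([0.24805336, 0.6002612 , 0.20659664]), 'tool_rot': array([-1.79904667e+02,  5.39528404e-03,  1.57553419e+02]), 'force': array([-0.09543097, -0.58197541, -0.343799  ]), 'wrist_torque': array([-0.0272178 ,  0.00252044,  0.03493392]), 'grasp_force': 0.0, 'grip_width': 0.08684491693839551}
```

View pics/top0.png

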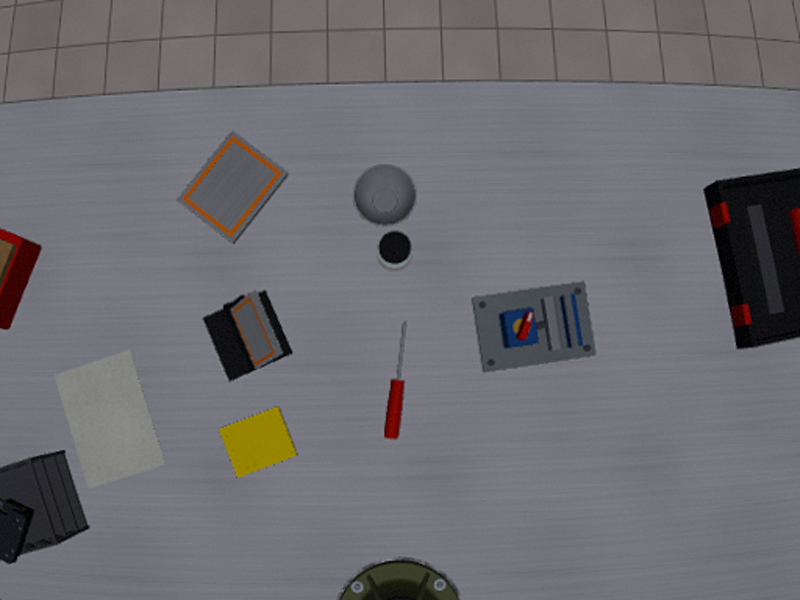

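View pics/scene0.png

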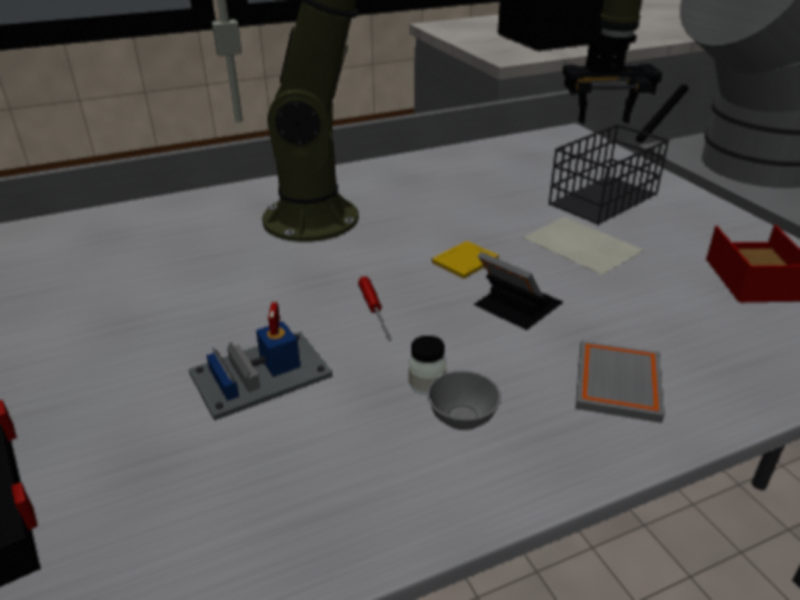

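The top view (800x600 scale) shows the cover in the rest at (250,330), the clamp at (535,325) with the red bar at (525,325), the jar at (394,250), the bowl at (385,195) and the screwdriver from (404,322) to (392,437). The scene view agrees. The big plate at (232,187) and the yellow plate are decoys.

```bash
python3 - <<'E'
from h import *
ci=cams.camera_info('top'); im=cv2.imread('pics/top0_raw.png'); hsv=cv2.cvtColor(im,cv2.COLOR_BGR2HSV)
def rects(mask,z,box,amin=8):
    u0,u1,v0,v1=box; m=np.zeros_like(mask); m[v0:v1,u0:u1]=mask[v0:v1,u0:u1]
    for c in cv2.findContours(m,cv2.RETR_EXTERNAL,cv2.CHAIN_APPROX_NONE)[0]:
        if cv2.contourArea(c)<amin: continue
        r=cv2.minAreaRect(c); P=np.array([plane(ci,*p,z)[:2] for p in cv2.boxPoints(r)])
        e=P[1]-P[0],P[2]-P[1]
        print(np.round(r[0],1),'ctr',np.round(P.mean(0),4),'sides',np.round([np.linalg.norm(x) for x in e],4),'ang',np.round([np.degrees(np.arctan2(x[1],x[0])) for x in e],1))
C=(298,385,175,242); Rb=(125,192,180,248)
print('blue');rects(cv2.inRange(hsv,(100,120,40),(130,255,255)),0.07,C)
print('red');rects(cv2.inRange(hsv,(0,150,60),(8,255,255))|cv2.inRange(hsv,(172,150,60),(180,255,255)),0.12,C)
print('orange');rects(cv2.inRange(hsv,(8,120,60),(20,255,255)),0.075,Rb)
print('dark');rects(cv2.inRange(hsv,(0,0,0),(180,255,60)),0.02,Rb,100)
a=im[170:245,295:390]; b=im[175:250,120:195]
k=lambda x:cv2.resize(x,None,fx=5.0,fy=5.0,interpolation=cv2.INTER_CUBIC)[:375,:400]
big=np.hstack([k(im[172:244,300:378]),k(im[177:249,125:203])]); cv2.imwrite('pics/crop1.png',big); print(big.shape)
E
```

```text
blue
[331.6 209.6] ctr [ 0.4974 -0.2058] sides [0.0576 0.0595] ang [ -82.8 -173.5]
[368.6 204.5] ctr [ 0.5078 -0.3035] sides [0.0079 0.0871] ang [ -82.1 -173. ]
red
[336.2 208.8] ctr [ 0.4963 -0.2082] sides [0.0438 0.0116] ang [ -23.  -111.9]
orange
[160.9 211.5] ctr [0.503  0.2296] sides [0.0391 0.1051] ang [ -68.2 -157.4]
dark
[150.6 216.1] ctr [0.4948 0.2673] sides [0.0779 0.1268] ang [ -69.  -158.1]
[176.1 209.8] ctr [0.5099 0.1985] sides [0.0516 0.1273] ang [ -90.1 -179.5]
(360, 780, 3)
```

View pics/crop1.png

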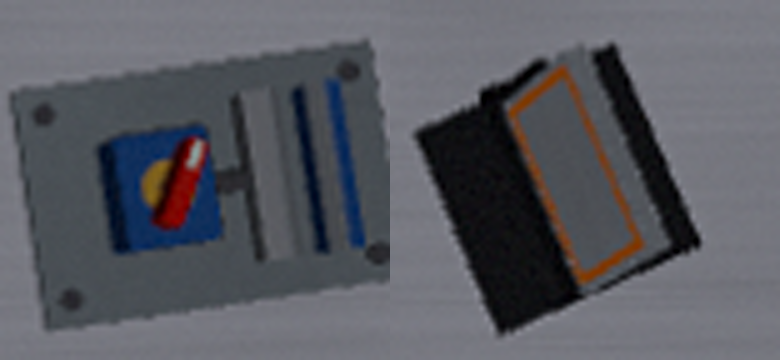

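The crop shows the clamp base with its four bolts, the screw bar with its white mark at about (195,150), the jaws at about (265,175) and (335,165), and the cover's orange band leaning right in the rest. All the sizes match. I'll move over the rest now.

```bash
cat >> h.py <<'E'
def rpy(r):
    from scipy.spatial.transform import Rotation as S
    return S.from_euler('xyz',r,degrees=True).as_matrix()
def togo(x,y,z,ty_ang):
    "tool-axis shift (units of 50 mm) from the present pose, then spin (units of 4 deg) to bring tool y to ty_ang"
    o=env.get_obs(); R=rpy(o['tool_rot']); d=R.T@(np.array([x,y,z])-o['tool_pos'])
    a=np.degrees(np.arctan2(R[1,1],R[0,1])); s=-((ty_ang-a+180)%360-180)
    print('t',round(o['time_s'],2),'pos',np.round(o['tool_pos'],4),'tool_y',round(a,2),'shift units',np.round(d/0.05,3),'spin units',round(s/4,2),'force',np.round(o['force'],1),'q7',round(o['qpos'][6],1),'w',round(o['grip_width'],4),'F',round(float(o['grasp_force']),1))
E
python3 -m pendant '[{"tx":-0.77,"ty":-0.48,"tz":-0.2},{"tx":-0.77,"ty":-0.48,"tz":-0.2},{"tx":-0.77,"ty":-0.48,"tz":-0.2},{"tx":-0.77,"ty":-0.48,"tz":-0.2},{"tx":-0.77,"ty":-0.48,"tz":-0.2},{"tx":-0.77,"ty":-0.48,"tz":-0.2},{"tx":-0.77,"ty":-0.48,"tz":-0.2},{"tx":-0.77,"ty":-0.48,"tz":-0.2},{"tx":-0.77,"ty":-0.48,"tz":-0.2},{"tx":-0.77,"ty":-0.48,"tz":-0.2}]'
python3 -m pendant '[{"spin":-1},{"spin":-1},{"spin":-1},{"spin":-1},{"spin":-1},{"spin":-1},{"spin":-1},{"spin":-1},{"spin":-1},{"spin":-1}]'
python3 - <<'E'
from h import *
togo(0.503,0.2296,0.3,112.4)
ci,im=snap('wrist','pics/wrist1.png'); print({k:np.round(v,3).tolist() for k,v in ci.items()},ray(ci,256,192))
E
```

```text
t 0.1 pos [0.2481 0.6003 0.2066] tool_y 67.55 shift units [-7.543 -4.908 -1.859] spin units -11.21 force [-0.1 -0.6 -0.3] q7 -3.3 w 0.0868 F 0.0
{'fx': 294.488, 'fy': 294.488, 'cx': 253.586, 'cy': 188.801, 'k1': -0.019, 'rvec': [-2.428, -1.622, -0.207], 'tvec': [-0.65, -0.031, 0.391]} (array([0.18504893, 0.62757996, 0.38501746]), array([ 0.24640275, -0.09548235, -0.96445259]))invalid input at $[0]: expected keys tx, ty, tz, spin, claw
invalid input at $[0]: expected keys tx, ty, tz, spin, claw
```

View pics/wrist1.png

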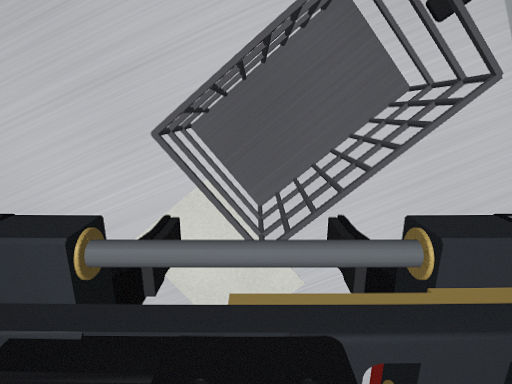

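The rows need every key, so nothing moved. The wrist picture shows the wire basket below, with the gripper filling the rows under about 215. The useful view lies towards tool +x, so I'll hover about 80 mm short of the rest along tool x.

```bash

python3 -m pendant '[{"tx":-0.87,"ty":-0.38,"tz":-0.2,"spin":0,"claw":0},{"tx":-0.87,"ty":-0.38,"tz":-0.2,"spin":0,"claw":0},{"tx":-0.87,"ty":-0.38,"tz":-0.2,"spin":0,"claw":0},{"tx":-0.87,"ty":-0.38,"tz":-0.2,"spin":0,"claw":0},{"tx":-0.87,"ty":-0.38,"tz":-0.2,"spin":0,"claw":0},{"tx":-0.87,"ty":-0.38,"tz":-0.2,"spin":0,"claw":0},{"tx":-0.87,"ty":-0.38,"tz":-0.2,"spin":0,"claw":0},{"tx":-0.87,"ty":-0.38,"tz":-0.2,"spin":0,"claw":0},{"tx":-0.87,"ty":-0.38,"tz":-0.2,"spin":0,"claw":0},{"tx":-0.87,"ty":-0.38,"tz":-0.2,"spin":0,"claw":0}]'
python3 -m pendant '[{"tx":0,"ty":0,"tz":0,"spin":-1,"claw":0},{"tx":0,"ty":0,"tz":0,"spin":-1,"claw":0},{"tx":0,"ty":0,"tz":0,"spin":-1,"claw":0},{"tx":0,"ty":0,"tz":0,"spin":-1,"claw":0},{"tx":0,"ty":0,"tz":0,"spin":-1,"claw":0},{"tx":0,"ty":0,"tz":0,"spin":-1,"claw":0},{"tx":0,"ty":0,"tz":0,"spin":-1,"claw":0},{"tx":0,"ty":0,"tz":0,"spin":-1,"claw":0},{"tx":0,"ty":0,"tz":0,"spin":-1,"claw":0},{"tx":0,"ty":0,"tz":0,"spin":-1,"claw":0}]'
python3 -m pendant '[{"tx":0,"ty":0,"tz":0,"spin":-1,"claw":0},{"tx":0,"ty":0,"tz":0,"spin":-0.2,"claw":0},{"tx":0,"ty":0,"tz":0,"spin":0,"claw":0}]'
python3 - <<'E'
from h import *
togo(0.503,0.2296,0.3,112.4)
ci,im=snap('wrist','pics/wrist2.png'); print(proj(ci,[.503,.2296,.0743]))
hsv=cv2.cvtColor(im,cv2.COLOR_RGB2HSV)
m=cv2.inRange(hsv,(8,120,60),(20,255,255))
for c in cv2.findContours(m,cv2.RETR_EXTERNAL,cv2.CHAIN_APPROX_NONE)[0]:
    if cv2.contourArea(c)>50: print(cv2.contourArea(c),cv2.minAreaRect(c),np.round([plane(ci,*p,.0743) for p in cv2.boxPoints(cv2.minAreaRect(c))],4).tolist())
E
```

```text
time_s: 1.4
tool_pos: [0.5785, 0.2578, 0.3076]
tool_rot: [-180.0, -0.0, 157.6]
force: [-0.1, -0.3, 0.9]
grip_width: 0.0872
grasp_force: 0.0
time_s: 2.65
tool_pos: [0.5775, 0.259, 0.3071]
tool_rot: [-180.0, -0.0, -162.3]
force: [0.8, 0.9, 0.5]
grip_width: 0.087
grasp_force: 0.0
time_s: 3.02
tool_pos: [0.5777, 0.259, 0.3074]
tool_rot: [180.0, -0.0, -157.7]
force: [0.5, 0.3, -0.0]
grip_width: 0.0869
grasp_force: 0.0
t 3.02 pos [0.5777 0.259  0.3074] tool_y 112.3 shift units [1.605 0.022 0.148] spin units -0.03 force [ 0.5  0.3 -0. ] q7 87.1 w 0.0869 F 0.0
[254.25813411 102.57986389]
306.5 ((224.0, 283.0), (32.0, 86.0), 90.0) [[0.7734, 0.2171, 0.0743], [0.7226, 0.3409, 0.0743], [0.7753, 0.3632, 0.0743], [0.8279, 0.2354, 0.0743]]
255.0 ((223.5, 226.0), (65.0, 26.0), -0.0) [[0.7228, 0.2161, 0.0743], [0.6834, 0.2025, 0.0743], [0.647, 0.2914, 0.0743], [0.6855, 0.3072, 0.0743]]
2558.5 ((251.0, 101.5), (34.0, 83.0), 0.0) [[0.5636, 0.224, 0.0743], [0.4636, 0.185, 0.0743], [0.4468, 0.2259, 0.0743], [0.5458, 0.2677, 0.0743]]
```

View pics/wrist2.png

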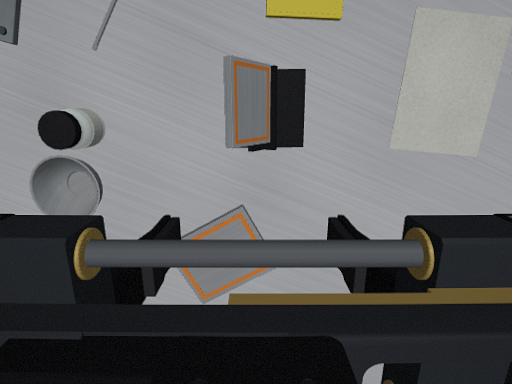

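```bash
python3 - <<'E'
from h import *
im=cv2.imread('pics/wrist2.png'); ci=cams.camera_info('wrist'); hsv=cv2.cvtColor(im,cv2.COLOR_BGR2HSV)
m=cv2.inRange(hsv,(8,120,60),(20,255,255))[40:165,215:285]
r=np.where(m[45:75].any(0))[0]; print('cols',r.min()+215,r.max()+215)
ul,ur=r.min()+214.5,r.max()+215.5
vl=np.where(m[:,r.min():r.min()+4].any(1))[0]+40; vr=np.where(m[:,r.max()-3:r.max()+1].any(1))[0]+40
print('rows',vl.min(),vl.max(),vr.min(),vr.max())
ux=np.array([np.cos(np.radians(112.4)),np.sin(np.radians(112.4))]); uy=np.array([-ux[1],ux[0]])
for e in (.003,.006):
  A=plane(ci,ul,vl.mean(),.0374+(.09-e)*.82); B=plane(ci,ur,vr.mean(),.0374+e*.82)
  o=(A[:2]+B[:2])/2+0.0209*ux
  L=[np.linalg.norm(plane(ci,ul,vl.min()-.5,.0374+(.09-e)*.82)-plane(ci,ul,vl.max()+.5,.0374+(.09-e)*.82)),np.linalg.norm(plane(ci,ur,vr.min()-.5,.0374+e*.82)-plane(ci,ur,vr.max()+.5,.0374+e*.82))]
  print(e,'width along rest x',(B[:2]-A[:2])@ux,'expect',(.09-2*e)*.573,'skew',(B[:2]-A[:2])@uy,'rest origin',o,'face ctr',(A+B)/2,'lengths',L,110-2e3*e)
E
```

```text
cols 234 268
rows 60 143 67 139
0.003 width along rest x 0.0464142828082004 expect 0.048131999999999994 skew 2.479492913138511e-05 rest origin [0.49566247 0.24658845] face ctr [0.50362684 0.22726544 0.0743    ] lengths [np.float64(0.09962692324952659), np.float64(0.10257941093797344)] 104.0
0.006 width along rest x 0.04645744843505221 expect 0.044694 skew -0.00012528800960817185 rest origin [0.49571028 0.24645618] face ctr [0.50367465 0.22713317 0.0743    ] lengths [np.float64(0.1002767396797482), np.float64(0.10201365998118618)] 98.0
```

The picture shows the cover's band at columns 234–268 and rows 60–143, square to the tool. The rest's origin works out at about (0.4956, 0.247), within 2 mm of the top view's value. The tool can't tilt, so I'll put the half-open fingers over the leaning plate, push it upright about its lip, then close.

```bash

python3 -m pendant '[{"tx":0.54,"ty":-0.15,"tz":0.5,"spin":0,"claw":0.54},{"tx":0.54,"ty":-0.15,"tz":0.5,"spin":0,"claw":0.54},{"tx":0.53,"ty":-0.16,"tz":0.5,"spin":0,"claw":0.54},{"tx":0,"ty":0,"tz":0.5,"spin":0,"claw":0.54},{"tx":0,"ty":0,"tz":0,"spin":0,"claw":0.54},{"tx":0,"ty":0,"tz":0,"spin":0,"claw":0.54},{"tx":0,"ty":0,"tz":0,"spin":0,"claw":0.54}]' 8
python3 -c "
from h import *
togo(.5120,.2072,.105,112.4)"
```

```text
time_s: 3.95
tool_pos: [0.5129, 0.2077, 0.2089]
tool_rot: [180.0, 0.1, -157.6]
force: [0.5, -1.0, -0.3]
grip_width: 0.0406
grasp_force: 0.0
t 3.95 pos [0.5129 0.2077 0.2089] tool_y 112.36 shift units [ 2.500e-02 -2.000e-03  2.077e+00] spin units -0.01 force [ 0.5 -1.  -0.3] q7 88.3 w 0.0406 F 0.0
```

```bash

python3 -m pendant '[{"tx":0,"ty":0,"tz":0.5,"spin":0,"claw":0.54},{"tx":0,"ty":0,"tz":0.5,"spin":0,"claw":0.54},{"tx":0,"ty":0,"tz":0.4,"spin":0,"claw":0.54},{"tx":0,"ty":0,"tz":0.4,"spin":0,"claw":0.54},{"tx":0,"ty":0,"tz":0.25,"spin":0,"claw":0.54},{"tx":0,"ty":0,"tz":0,"spin":0,"claw":0.54}]' 8
python3 -m pendant '[{"tx":0,"ty":0.1,"tz":0,"spin":0,"claw":0.54},{"tx":0,"ty":0.1,"tz":0,"spin":0,"claw":0.54},{"tx":0,"ty":0.1,"tz":0,"spin":0,"claw":0.54},{"tx":0,"ty":0.1,"tz":0,"spin":0,"claw":0.54},{"tx":0,"ty":0,"tz":0,"spin":0,"claw":0.54}]' 8
python3 - <<'E'
from h import *
togo(.4971,.2433,.105,112.4)
ci,im=snap('scene'); p=proj(ci,[.5,.23,.08]).astype(int); print(p)
c=im[p[1]-50:p[1]+40,p[0]-60:p[0]+60,::-1]; cv2.imwrite('pics/push.png',cv2.resize(c,None,fx=5,fy=5,interpolation=cv2.INTER_CUBIC))
E
```

```text
time_s: 4.7
tool_pos: [0.5118, 0.2071, 0.1047]
tool_rot: [-180.0, -0.1, -157.6]
force: [0.2, -0.7, 0.7]
grip_width: 0.0396
grasp_force: 0.0
time_s: 5.32
tool_pos: [0.5042, 0.2264, 0.1052]
tool_rot: [180.0, 0.0, -157.6]
force: [-0.6, -0.0, 0.4]
grip_width: 0.0403
grasp_force: 0.0
t 5.33 pos [0.5042 0.2264 0.1052] tool_y 112.41 shift units [0.002 0.367 0.004] spin units 0.0 force [-0.6 -0.   0.4] q7 86.6 w 0.0403 F 0.0
[327 172]
```

View pics/push.png

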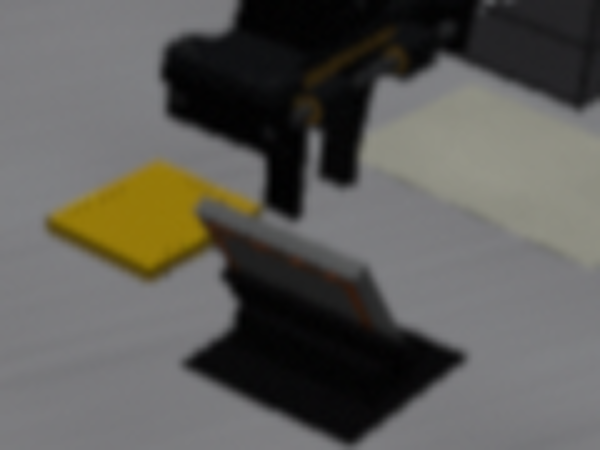

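```bash
python3 - <<'E'
from h import *
ci=cams.camera_info('scene'); p0=proj(ci,[.5,.23,.08]).astype(int)-[60,50]
f=lambda P:np.round((proj(ci,P)-p0)*5)
ux=np.array([-.381,.9246,0]);uy=np.array([-.9246,-.381,0]);O=np.array([.4956,.247,0]);Z=np.array([0,0,1.])
T=np.array([.5042,.2264,.1052])
for n,P in dict(tcp=T,tipL=T-.02*ux-.017*Z,tipR=T+.02*ux-.017*Z,top_a=O-.0467*ux+.1112*Z+.055*uy,top_b=O-.0467*ux+.1112*Z-.055*uy,bot_a=O+.0049*ux+.0374*Z+.055*uy,bot_b=O+.0049*ux+.0374*Z-.055*uy,
 rest1=O+.06*ux+.06*uy,rest2=O+.06*ux-.06*uy,rest3=O-.06*ux-.06*uy).items(): print(n,f(P))
E
```

```text
tcp [307. 221.]
tipL [283. 261.]
tipR [325. 234.]
top_a [203. 194.]
top_b [364. 264.]
bot_a [249. 270.]
bot_b [404. 339.]
rest1 [292. 284.]
rest2 [456. 358.]
rest3 [338. 445.]
```

```bash
python3 - <<'E'
from h import *
ci=cams.camera_info('scene')
T=np.array([.248,.6,.2066]); y=np.array([.383,.924,0]);Z=np.array([0,0,1.])
for n,P in dict(tcp=T,L=T-.0435*y-.017*Z,R=T+.0435*y-.017*Z,L2=T-.0435*y+.013*Z,R2=T+.0435*y+.013*Z).items(): print(n,proj(ci,P)*1.5625)
im=cv2.imread('pics/scene0_raw.png')
print('dark px lowest rows near L,R (x1.5625):')
for u0,u1 in((365,384),(394,412)):
    s=im[50:100,u0:u1].max(2); vv,uu=np.where(s<45); print((vv.max()+50)*1.5625,(uu[vv==vv.max()]+u0).mean()*1.5625)
ci,im=snap('scene'); p0=proj(ci,[.5,.23,.08]).astype(int)-[60,50]
g=im[p0[1]:p0[1]+60,p0[0]+45:p0[0]+80].max(2); print(g[30:54:1,8:29:2])
E
```

```text
tcp [601.89548913 129.04359432]
L [580.96327179 136.84849373]
R [620.36723189 136.30065735]
L2 [582.89689662 123.48813886]
R2 [622.74252815 122.95409637]
dark px lowest rows near L,R (x1.5625):
154.6875 578.125
154.6875 637.8125
[[ 14   3   5   5  68  95  11   5   7  70 140]
 [ 32   3   3   6  73  86   9   7   8  71 140]
 [ 44   3   3  11  83  82   9   6   8  68 135]
 [ 46   4   3  13  90  76   8   8   7  68 127]
 [ 47   3   3  14  91  71  11   7   9  72 125]
 [ 46   2   3  13  93  82  33  14  13  79 126]
 [ 41   3   2  16 102 104  78  43  29  91 127]
 [ 36   3   3  18 110 122 114  85  67 109 127]
 [ 33   3   3  19 112 126 125 116 103 122 126]
 [ 32   2   4  21 113 127 127 125 122 125 126]
 [ 30   4   4  23 114 125 126 125 126 126 126]
 [ 43  22   5  25 113 125 126 127 126 127 127]
 [ 81  60  23  34 115 126 126 127 127 128 128]
 [106  98  62  61 121 127 127 129 129 128 127]
 [103 113  99  98 126 129 129 129 128 128 127]
 [ 91 103 110 119 128 129 129 129 129 127 127]
 [ 84  88  97 115 126 128 129 128 127 127 128]
 [ 78  83  87  98 115 123 127 128 128 128 128]
 [ 68  77  83  87  98 109 122 127 128 128 128]
 [ 53  61  76  82  87  94 107 121 126 128 128]
 [ 41  43  59  74  82  86  92 107 120 126 128]
 [ 33  36  46  68  72  81  87  92 107 117 126]
 [ 30  32  39  57  56  68  83  86  92 100 114]
 [ 31  31  33  41  42  50  70  80  86  87  93]]
```

The picture shows the fingertips ending above the plate's top edge, at crop (285,212) and (338,185), and the plate still leaning untouched. That puts the tips about 30 mm higher than the stated TCP offset implies, and the start picture shows the same. I'll back off, open wider and go lower, then push again while watching the force.

```bash

python3 -m pendant '[{"tx":0,"ty":-0.2,"tz":0,"spin":0,"claw":0.3},{"tx":0,"ty":-0.22,"tz":0,"spin":0,"claw":0.3},{"tx":0,"ty":0,"tz":0,"spin":0,"claw":0.3},{"tx":0,"ty":0,"tz":0.16,"spin":0,"claw":0.3},{"tx":0,"ty":0,"tz":0.16,"spin":0,"claw":0.3},{"tx":0,"ty":0,"tz":0.16,"spin":0,"claw":0.3},{"tx":0,"ty":0,"tz":0,"spin":0,"claw":0.3}]' 8
python3 -m pendant '[{"tx":0,"ty":0.1,"tz":0,"spin":0,"claw":0.45},{"tx":0,"ty":0.1,"tz":0,"spin":0,"claw":0.45},{"tx":0,"ty":0.1,"tz":0,"spin":0,"claw":0.45},{"tx":0,"ty":0.1,"tz":0,"spin":0,"claw":0.45},{"tx":0,"ty":0,"tz":0,"spin":0,"claw":0.45}]' 8
python3 - <<'E'
from h import *
togo(.4971,.2433,.08,112.4)
ci,im=snap('scene'); p=proj(ci,[.5,.23,.08]).astype(int); print(p)
c=im[p[1]-50:p[1]+40,p[0]-60:p[0]+60,::-1]; cv2.imwrite('pics/push2.png',cv2.resize(c,None,fx=5,fy=5,interpolation=cv2.INTER_CUBIC))
E
```

```text
time_s: 6.3
tool_pos: [0.5116, 0.2061, 0.0799]
tool_rot: [-180.0, -0.1, -157.6]
force: [0.3, -0.2, -0.2]
grip_width: 0.061
grasp_force: 0.0
time_s: 6.92
tool_pos: [0.5049, 0.2253, 0.0813]
tool_rot: [180.0, 0.0, -157.6]
force: [2.1, -1.8, 1.1]
grip_width: 0.0482
grasp_force: 0.9
t 6.92 pos [0.5049 0.2253 0.0813] tool_y 112.39 shift units [0.008 0.393 0.027] spin units -0.0 force [ 2.1 -1.8  1.1] q7 86.9 w 0.0482 F 0.9
[327 172]
```

View pics/push2.png

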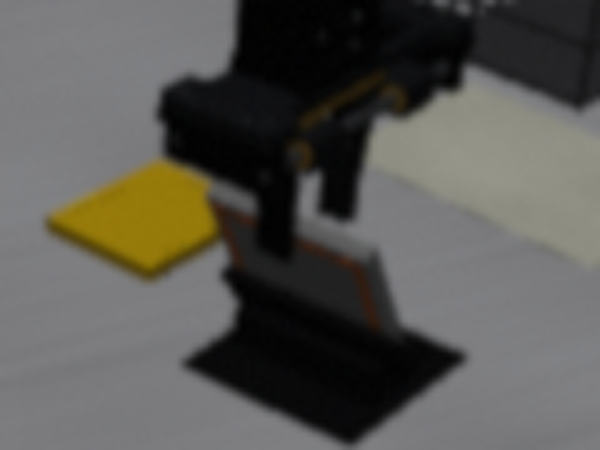

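The picture shows the left finger in front of the plate with its tip at about (278,258), pushing it up, and the right finger behind it. The force is small. I'll keep going: move tool +y and narrow the fingers until the plate is upright and held.

```bash

python3 -m pendant '[{"tx":0,"ty":0.06,"tz":0,"spin":0,"claw":0.48},{"tx":0,"ty":0.06,"tz":0,"spin":0,"claw":0.5},{"tx":0,"ty":0.06,"tz":0,"spin":0,"claw":0.54},{"tx":0,"ty":0.05,"tz":0,"spin":0,"claw":0.6},{"tx":0,"ty":0.05,"tz":0,"spin":0,"claw":0.66},{"tx":0,"ty":0.05,"tz":0,"spin":0,"claw":0.72},{"tx":0,"ty":0.05,"tz":0,"spin":0,"claw":0.78},{"tx":0,"ty":0.02,"tz":0,"spin":0,"claw":0.84},{"tx":0,"ty":0,"tz":0,"spin":0,"claw":0.9}]' 8
python3 -m pendant '[{"tx":0,"ty":0,"tz":0,"spin":0,"claw":1},{"tx":0,"ty":0,"tz":0,"spin":0,"claw":1},{"tx":0,"ty":0,"tz":0,"spin":0,"claw":1}]' 8
python3 - <<'E'
from h import *
togo(.4971,.2433,.08,112.4)
E
```

```text
time_s: 8.1
tool_pos: [0.497, 0.2435, 0.081]
tool_rot: [180.0, -0.0, -157.6]
force: [-0.2, -0.8, -3.0]
grip_width: 0.0123
grasp_force: 8.0
time_s: 8.48
tool_pos: [0.4968, 0.2435, 0.0808]
tool_rot: [180.0, -0.0, -157.6]
force: [-0.6, 1.7, -2.0]
grip_width: 0.012
grasp_force: 8.0
t 8.47 pos [0.4968 0.2435 0.0808] tool_y 112.37 shift units [-0.003 -0.005  0.016] spin units -0.01 force [-0.6  1.7 -2. ] q7 84.7 w 0.012 F 8.0
```

The plate is held flat at 12.0 mm wide. I'll grip harder, lift, and carry it to a viewing spot beside the clamp.

```bash

python3 -m pendant '[{"tx":0,"ty":0,"tz":0,"spin":0,"claw":1},{"tx":0,"ty":0,"tz":0,"spin":0,"claw":1},{"tx":0,"ty":0,"tz":-0.1,"spin":0,"claw":1},{"tx":0,"ty":0,"tz":-0.3,"spin":0,"claw":1},{"tx":0,"ty":0,"tz":-0.5,"spin":0,"claw":1},{"tx":0,"ty":0,"tz":-0.6,"spin":0,"claw":1},{"tx":0,"ty":0,"tz":-0.6,"spin":0,"claw":1},{"tx":0,"ty":0,"tz":-0.6,"spin":0,"claw":1},{"tx":0,"ty":0,"tz":-0.5,"spin":0,"claw":1},{"tx":0,"ty":0,"tz":-0.3,"spin":0,"claw":1}]' 30
python3 -m pendant '[{"tx":0.1,"ty":-0.4,"tz":0,"spin":0,"claw":1},{"tx":0.15,"ty":-0.8,"tz":0,"spin":0,"claw":1},{"tx":0.15,"ty":-0.9,"tz":0,"spin":0,"claw":1},{"tx":0.15,"ty":-0.9,"tz":0,"spin":0,"claw":1},{"tx":0.15,"ty":-0.9,"tz":0,"spin":0,"claw":1},{"tx":0.15,"ty":-0.9,"tz":0,"spin":0,"claw":1},{"tx":0.1,"ty":-0.9,"tz":0,"spin":0,"claw":1},{"tx":0.1,"ty":-0.9,"tz":0,"spin":0,"claw":1},{"tx":0.1,"ty":-0.9,"tz":0,"spin":0,"claw":1},{"tx":0.1,"ty":-0.9,"tz":0,"spin":0,"claw":1}]'
python3 -m pendant '[{"tx":0.1,"ty":-0.9,"tz":0,"spin":0,"claw":1},{"tx":0.1,"ty":-0.8,"tz":0,"spin":0,"claw":1},{"tx":0.0,"ty":-0.4,"tz":0,"spin":0,"claw":1},{"tx":0,"ty":0,"tz":0,"spin":1,"claw":1},{"tx":0,"ty":0,"tz":0,"spin":1,"claw":1},{"tx":0,"ty":0,"tz":0,"spin":1,"claw":1},{"tx":0,"ty":0,"tz":0,"spin":0.8,"claw":1},{"tx":0,"ty":0,"tz":0,"spin":0,"claw":1},{"tx":0,"ty":0,"tz":0,"spin":0,"claw":1}]'
python3 - <<'E'
from h import *
togo(.63,-.271,.25,97.2)
ci,im=snap('wrist','pics/wrist3.png'); print(proj(ci,[.506,-.287,.012]),proj(ci,[.496,-.208,.12]))
np.save('w3.npy',np.r_[np.ravel(ci['rvec']),np.ravel(ci['tvec'])])
E
```

```text
time_s: 9.72
tool_pos: [0.4979, 0.2431, 0.2586]
tool_rot: [180.0, 0.2, -157.7]
force: [0.2, 0.1, -3.2]
grip_width: 0.012
grasp_force: 30.0
time_s: 10.98
tool_pos: [0.5977, -0.1722, 0.2547]
tool_rot: [180.0, -0.1, -157.7]
force: [0.6, 0.4, -4.0]
grip_width: 0.0118
grasp_force: 30.0
time_s: 12.1
tool_pos: [0.6289, -0.2706, 0.2553]
tool_rot: [180.0, -0.1, -172.8]
force: [0.0, 0.2, -3.7]
grip_width: 0.0118
grasp_force: 30.0
t 12.1 pos [ 0.6289 -0.2706  0.2553] tool_y 97.15 shift units [-0.021 -0.01   0.107] spin units -0.01 force [ 0.   0.2 -3.7] q7 126.1 w 0.0118 F 30.0
[252.50546431  69.26427723] [332.64534201  53.82549756]
```

View pics/wrist3.png

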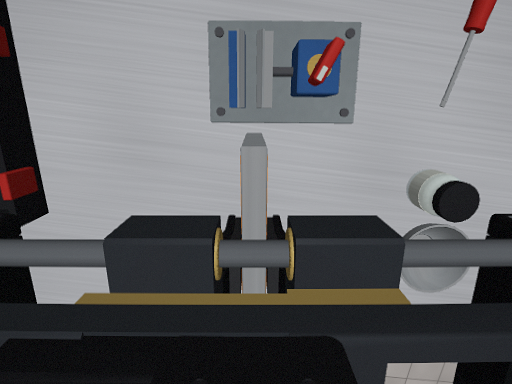

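The picture shows the clamp square to the tool: base corners near (209,22), (360,22), (354,123) and (210,122), the blue jaw around column 235, the steel jaw around 265, and the bar centre around (327,62). The cover hangs upright, with its near end at (254,140).

```bash
python3 - <<'E'
from h import *
im=cv2.imread('pics/wrist3.png'); ci=cams.camera_info('wrist'); hsv=cv2.cvtColor(im,cv2.COLOR_BGR2HSV)
P={k:plane(ci,*k,.012)[:2] for k in [(209,21),(360,22),(354.5,123.5),(210,122)]}
L=list(P.values()); print(np.round(L,4).tolist(),'sides',[round(float(np.linalg.norm(L[i]-L[(i+1)%4])),4) for i in range(4)],'ctr',np.mean(L,0),'ang',np.degrees(np.arctan2(*(L[1]-L[0])[::-1])),np.degrees(np.arctan2(*(L[2]-L[3])[::-1])))
for r in (45,68,95): print(r,[tuple(int(q) for q in x) for x in im[r,224:278]])
red=cv2.inRange(hsv,(0,150,60),(8,255,255))|cv2.inRange(hsv,(172,150,60),(180,255,255)); 
w=cv2.inRange(hsv,(0,0,190),(180,60,255)); m=np.zeros_like(red); m[25:100,290:360]=(red|w)[25:100,290:360]
c=max(cv2.findContours(m,cv2.RETR_EXTERNAL,cv2.CHAIN_APPROX_NONE)[0],key=cv2.contourArea); r=cv2.minAreaRect(c); print(r)
B=cv2.boxPoints(r); Q=np.array([plane(ci,*p,.12)[:2] for p in B]); print('bar',Q.mean(0),[np.round((np.linalg.norm(Q[i+1]-Q[i]),np.degrees(np.arctan2(*(Q[i+1]-Q[i])[::-1]))),4) for i in (0,1)])
b=cv2.inRange(hsv,(100,120,40),(130,255,255))[:150]
for c in cv2.findContours(b,cv2.RETR_EXTERNAL,cv2.CHAIN_APPROX_NONE)[0]:
    if cv2.contourArea(c)>60: print('blue',cv2.boundingRect(c))
E
```

```text
[[0.4548, -0.35], [0.4313, -0.1553], [0.5593, -0.136], [0.5824, -0.3374]] sides [0.1962, 0.1294, 0.2027, 0.1283] ctr [ 0.50695352 -0.2446506 ] ang 96.86378404257728 96.5593123724789
45 [(120, 118, 111), (120, 118, 112), (120, 117, 110), (120, 121, 115), (123, 94, 76), (123, 75, 42), (122, 73, 38), (122, 72, 40), (122, 74, 41), (122, 73, 41), (122, 74, 41), (122, 72, 36), (126, 87, 59), (131, 127, 124), (130, 126, 123), (114, 110, 108), (112, 109, 105), (114, 111, 107), (113, 111, 107), (114, 112, 109), (103, 96, 91), (87, 73, 63), (120, 118, 110), (124, 121, 115), (120, 118, 111), (123, 120, 112), (121, 118, 111), (123, 119, 113), (121, 119, 111), (121, 119, 112), (121, 119, 112), (122, 119, 112), (108, 104, 99), (110, 109, 105), (112, 110, 105), (111, 108, 105), (113, 110, 107), (109, 106, 103), (113, 110, 108), (133, 130, 125), (135, 133, 128), (140, 139, 136), (138, 136, 133), (140, 138, 136), (139, 137, 134), (139, 138, 134), (138, 137, 135), (140, 137, 135), (140, 139, 137), (126, 124, 119), (122, 119, 112), (123, 119, 112), (123, 118, 112), (122, 120, 113)]
68 [(124, 121, 114),
[... 1315 characters left out ...]
0, 114), (121, 118, 111), (122, 119, 112), (123, 119, 113), (121, 119, 112), (104, 101, 97), (113, 111, 108), (115, 112, 109), (116, 114, 110), (114, 110, 108), (110, 107, 104), (138, 137, 131), (139, 136, 131), (138, 136, 134), (139, 138, 135), (140, 139, 137), (140, 137, 136), (139, 137, 134), (139, 137, 135), (139, 138, 136), (140, 138, 137), (128, 127, 121), (123, 120, 112), (124, 121, 114), (123, 120, 113), (123, 121, 113), (123, 120, 114)]
((325.9777526855469, 61.20623779296875), (14.435470581054688, 53.438472747802734), 29.357751846313477)
bar [ 0.50422155 -0.21320768] [array([4.930000e-02, 1.582723e+02]), array([1.42000e-02, 7.08158e+01])]
blue (291, 40, 50, 57)
blue (229, 31, 8, 77)
```

```bash
python3 - <<'E'
from h import *
ci=cams.camera_info('wrist'); o=env.get_obs(); R=rpy(o['tool_rot']); T=o['tool_pos']
t=lambda P: np.round(1000*(R.T@(np.array(P)-T)),1)
print('cam',t(ray(ci,0,0)[0]))
for c in (245.0,245.7,255.5,256.2): print('face',c,[t(plane(ci,c,r,.042)) for r in (45,68,95)])
print('flare',[t(plane(ci,c,68,.052)) for c in (236.7,238.5,261.7,263)])
print('blue jaw ends',t(plane(ci,233,30.5,.052)),t(plane(ci,233,107.8,.052)))
print('base ctr',t([.50695,-.24465,.012]),'bar',t([.4995,-.2095,.12]))
im=cv2.imread('pics/wrist3.png')
for r in (151,170,200): print(r,im[r,236:274].mean(1).astype(int).tolist())
print(im[125:160,254].mean(1).astype(int).tolist())
for z in (.295,.302): print('plate end',t(plane(ci,254.5,147,z)),t(plane(ci,243,150,z)),t(plane(ci,266.5,150,z)))
E
```

```text
cam [  68.3    0.6 -178.4]
face 245.0 [array([147.7, -10. , 213.7]), array([121.2, -10.2, 213.7]), array([ 89. , -10.5, 213.6])]
face 245.7 [array([147.7,  -9.2, 213.7]), array([121.2,  -9.3, 213.7]), array([ 89. ,  -9.6, 213.6])]
face 255.5 [array([147.7,   2.9, 213.7]), array([121.2,   2.9, 213.7]), array([ 89. ,   2.9, 213.7])]
face 256.2 [array([147.7,   3.7, 213.7]), array([121.2,   3.7, 213.7]), array([ 89. ,   3.8, 213.7])]
flare [array([119.9, -20. , 203.7]), array([119.9, -17.8, 203.7]), array([119.9,  10.3, 203.7]), array([119.9,  11.9, 203.7])]
blue jaw ends [161.6 -23.8 203.7] [ 73.1 -25.4 203.6]
base ctr [117.8  40.8 243.7] bar [120.9  76.6 135.7]
151 [170, 170, 170, 174, 140, 135, 143, 143, 143, 142, 141, 141, 138, 139, 141, 141, 142, 143, 143, 142, 143, 144, 144, 144, 141, 141, 141, 143, 140, 139, 131, 145, 173, 174, 172, 173, 173, 173]
170 [171, 170, 171, 174, 130, 128, 138, 142, 142, 143, 139, 139, 138, 139, 139, 140, 141, 142, 141, 142, 143, 144, 143, 142, 140, 141, 141, 139, 138, 136, 124, 147, 176, 175, 176, 175, 176, 175]
200 [171, 170, 170, 172, 163, 111, 133, 141, 140, 140, 138, 139, 137, 137, 138, 140, 140, 140, 141, 141, 142, 143, 141, 141, 140, 140, 141, 139, 141, 134, 105, 156, 168, 169, 168, 168, 168, 168]
[172, 176, 177, 173, 171, 172, 176, 157, 122, 108, 110, 109, 107, 108, 109, 109, 108, 108, 108, 110, 106, 129, 144, 144, 143, 143, 143, 143, 142, 142, 144, 143, 143, 143, 144]
plate end [ 52.2   1.  -39.4] [ 50.8  -4.5 -39.4] [ 50.8   6.6 -39.4]
plate end [ 53.    0.9 -46.4] [ 51.7  -4.2 -46.4] [ 51.6   6.3 -46.4]
```

The base measures about 200 x 129 mm, so the wrist camera is sound. From here the slot lies 120 mm along tool +x and 3.5 mm along tool −y. I'll move over it and come down to just above the lips.

```bash

python3 -m pendant '[{"tx":0.48,"ty":-0.02,"tz":0,"spin":0,"claw":1},{"tx":0.48,"ty":-0.02,"tz":0,"spin":0,"claw":1},{"tx":0.48,"ty":-0.02,"tz":0,"spin":0,"claw":1},{"tx":0.48,"ty":-0.01,"tz":0,"spin":0,"claw":1},{"tx":0.48,"ty":0,"tz":0,"spin":0,"claw":1},{"tx":0,"ty":0,"tz":0.5,"spin":0,"claw":1},{"tx":0,"ty":0,"tz":0.7,"spin":0,"claw":1},{"tx":0,"ty":0,"tz":0.7,"spin":0,"claw":1},{"tx":0,"ty":0,"tz":0.6,"spin":0,"claw":1},{"tx":0,"ty":0,"tz":0.3,"spin":0,"claw":1}]'
python3 -m pendant '[{"tx":0,"ty":0,"tz":0,"spin":0,"claw":1},{"tx":0,"ty":0,"tz":0,"spin":0,"claw":1}]'
python3 - <<'E'
from h import *
togo(.51,-.289,.055,97)
ci,im=snap('scene'); p=proj(ci,[.505,-.26,.08]).astype(int); print(p)
c=im[p[1]-60:p[1]+40,p[0]-65:p[0]+65,::-1]; cv2.imwrite('pics/ins.png',cv2.resize(c,None,fx=6,fy=6,interpolation=cv2.INTER_CUBIC))
E
```

```text
time_s: 13.4
tool_pos: [0.51, -0.2879, 0.1144]
tool_rot: [179.9, -0.1, -172.8]
force: [-1.0, 0.8, -2.8]
grip_width: 0.012
grasp_force: 30.0
time_s: 13.65
tool_pos: [0.5121, -0.2889, 0.1175]
tool_rot: [-179.9, 0.1, -172.8]
force: [-0.3, 0.0, -3.1]
grip_width: 0.012
grasp_force: 30.0
t 13.65 pos [ 0.5121 -0.2889  0.1175] tool_y 97.16 shift units [0.044 0.005 1.25 ] spin units 0.04 force [-0.3  0.  -3.1] q7 131.2 w 0.012 F 30.0
[157 217]
```

View pics/ins.png

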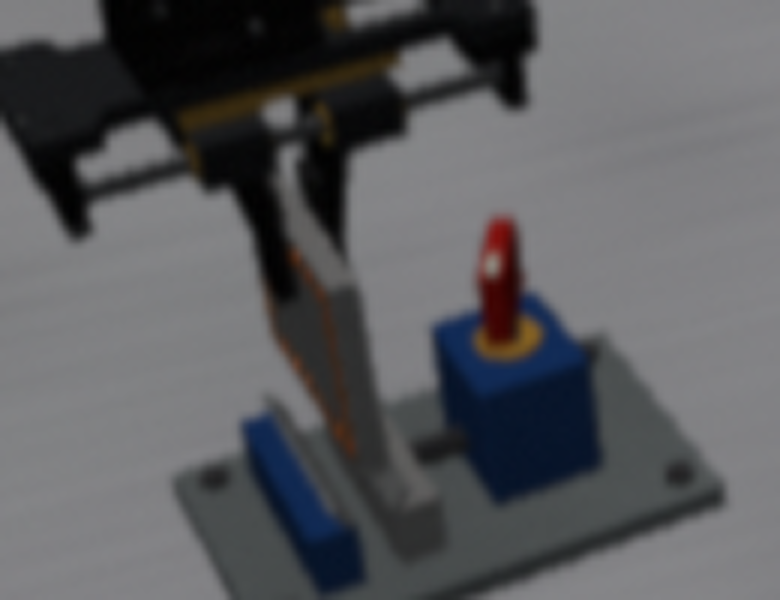

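The picture shows the cover hanging upright over the slot: its bottom near corners are at crop (350,455) and (383,468), with the fixed jaw on the left and the steel jaw's near end at about (420,490). The gripper's body clears the red bar. I'll check the alignment in this same view.

```bash
python3 - <<'E'
from h import *
ci=cams.camera_info('scene'); p0=np.array([157-65,217-60]); a=np.radians(97); ux=np.array([np.cos(a),np.sin(a)]); uy=np.array([-ux[1],ux[0]])
S=np.array([.51,-.2885])
def q(c,z): 
    P=plane(ci,*(p0+np.array(c)/6.),z)[:2]-S; return np.round(1000*np.array([P@ux,P@uy]),1)
print('plate bottom',q((350,455),.0741),q((383,468),.0741),'plate top near',q((328,285),.164),q((362,285),.164))
print('fixed lip near top (350,520)',q((352,520),.052),'blue near top corners',q((318,540),.052),q((360,525),.052),'steel near top',q((393,500),.052),q((440,490),.052))
print('bar top',q((500,218),.12), 'base corner',q((175,480),.012),q((722,492),.012))
for n,P in dict(fl=S-.006*ux-.045*uy,sl=S+.0086*ux-.045*uy).items():
    print(n,[np.round((proj(ci,[*P,z])-p0)*6) for z in (.012,.042)])
E
```

```text
plate bottom [ -5.1 -40.7] [  3.2 -55.1] plate top near [ -4.9 -53.8] [  5.9 -60.4]
fixed lip near top (350,520) [-11.7 -52.2] blue near top corners [-27.1 -56.7] [-10.  -56.7] steel near top [  6.4 -49. ] [ 24.6 -52.9]
bar top [87.4 18.4] base corner [-56.   60.4] [139.2 -68.4]
fl [array([374., 581.]), array([363., 524.])]
sl [array([408., 568.]), array([398., 512.])]
```

```bash

python3 -m pendant '[{"tx":0.04,"ty":0,"tz":0.15,"spin":0,"claw":1},{"tx":0,"ty":0,"tz":0.15,"spin":0,"claw":1},{"tx":0,"ty":0,"tz":0.1,"spin":0,"claw":1},{"tx":0,"ty":0,"tz":0.1,"spin":0,"claw":1},{"tx":0,"ty":0,"tz":0.1,"spin":0,"claw":1},{"tx":0,"ty":0,"tz":0,"spin":0,"claw":1}]'
python3 -m pendant '[{"tx":0,"ty":0,"tz":0.1,"spin":0,"claw":1},{"tx":0,"ty":0,"tz":0.1,"spin":0,"claw":1},{"tx":0,"ty":0,"tz":0,"spin":0,"claw":1}]'
python3 -c "
from h import *
togo(.51,-.289,.055,97)"
```

```text
time_s: 14.45
tool_pos: [0.509, -0.2887, 0.0856]
tool_rot: [-180.0, -0.0, -172.9]
force: [-0.3, -0.5, -3.0]
grip_width: 0.0123
grasp_force: 30.0
time_s: 14.82
tool_pos: [0.509, -0.2886, 0.0756]
tool_rot: [-180.0, -0.0, -172.9]
force: [-0.4, -1.0, -3.3]
grip_width: 0.0117
grasp_force: 30.0
t 14.82 pos [ 0.509  -0.2886  0.0756] tool_y 97.14 shift units [-0.02  -0.01   0.412] spin units 0.04 force [-0.4 -1.  -3.3] q7 132.4 w 0.0117 F 30.0
```

```bash

python3 -m pendant '[{"tx":0,"ty":0,"tz":0.1,"spin":0,"claw":1},{"tx":0,"ty":0,"tz":0.1,"spin":0,"claw":1},{"tx":0,"ty":0,"tz":0.06,"spin":0,"claw":1},{"tx":0,"ty":0,"tz":0,"spin":0,"claw":1}]'
python3 -m pendant '[{"tx":0,"ty":0,"tz":0.04,"spin":0,"claw":1},{"tx":0,"ty":0,"tz":0.04,"spin":0,"claw":1},{"tx":0,"ty":0,"tz":0,"spin":0,"claw":1}]'
python3 -c "
from h import *
togo(.51,-.289,.055,97)"
```

```text
time_s: 15.32
tool_pos: [0.509, -0.2887, 0.0627]
tool_rot: [-180.0, -0.0, -172.9]
force: [0.1, -1.0, -4.0]
grip_width: 0.0115
grasp_force: 30.0
time_s: 15.7
tool_pos: [0.5092, -0.2886, 0.0589]
tool_rot: [-180.0, 0.0, -172.8]
force: [0.7, -0.4, -4.3]
grip_width: 0.0117
grasp_force: 30.0
t 15.7 pos [ 0.5092 -0.2886  0.0589] tool_y 97.15 shift units [-0.015 -0.01   0.079] spin units 0.04 force [ 0.7 -0.4 -4.3] q7 133.0 w 0.0117 F 30.0
```

```bash

python3 -m pendant '[{"tx":0,"ty":0,"tz":0.04,"spin":0,"claw":1},{"tx":0,"ty":0,"tz":0.02,"spin":0,"claw":1},{"tx":0,"ty":0,"tz":0,"spin":0,"claw":1}]'
python3 -m pendant '[{"tx":0,"ty":0,"tz":0.03,"spin":0,"claw":1},{"tx":0,"ty":0,"tz":0,"spin":0,"claw":1}]'
python3 -m pendant '[{"tx":0,"ty":0,"tz":0.03,"spin":0,"claw":1},{"tx":0,"ty":0,"tz":0,"spin":0,"claw":1}]'

```

```text
time_s: 16.08
tool_pos: [0.5093, -0.2887, 0.0563]
tool_rot: [-180.0, 0.0, -172.9]
force: [-0.9, -0.1, -0.9]
grip_width: 0.0118
grasp_force: 30.0
time_s: 16.32
tool_pos: [0.5093, -0.2888, 0.0562]
tool_rot: [180.0, 0.0, -172.9]
force: [-2.8, 1.8, 8.9]
grip_width: 0.0117
grasp_force: 30.0
time_s: 16.58
tool_pos: [0.5094, -0.2889, 0.0562]
tool_rot: [179.9, 0.1, -172.9]
force: [-6.8, 2.4, 17.0]
grip_width: 0.0116
grasp_force: 30.0
```

The floor contact came at the expected height. I'll ease off the push, open partly and rise.

```bash

python3 -m pendant '[{"tx":0,"ty":0,"tz":-0.05,"spin":0,"claw":1},{"tx":0,"ty":0,"tz":0,"spin":0,"claw":0.75},{"tx":0,"ty":0,"tz":0,"spin":0,"claw":0.65},{"tx":0,"ty":0,"tz":0,"spin":0,"claw":0.65},{"tx":0,"ty":0,"tz":0,"spin":0,"claw":0.65},{"tx":0,"ty":0,"tz":-0.3,"spin":0,"claw":0.65},{"tx":0,"ty":0,"tz":-0.6,"spin":0,"claw":0.65},{"tx":0,"ty":0,"tz":-0.6,"spin":0,"claw":0.65},{"tx":0,"ty":0,"tz":-0.6,"spin":0,"claw":0.65},{"tx":0,"ty":0,"tz":-0.5,"spin":0,"claw":0.65}]' 10
python3 - <<'E'
from h import *
togo(.4995,-.2095,.073,67)
ci,im=snap('scene'); p=proj(ci,[.505,-.26,.08]).astype(int)
a=cv2.resize(im[p[1]-45:p[1]+35,p[0]-40:p[0]+40,::-1],(400,400),interpolation=cv2.INTER_CUBIC)
ct,it=snap('top'); p=proj(ct,[.505,-.26,.05]).astype(int)
b=cv2.resize(it[p[1]-35:p[1]+35,p[0]-35:p[0]+35,::-1],(400,400),interpolation=cv2.INTER_CUBIC)
cv2.imwrite('pics/placed.png',np.hstack([a,b]))
E
```

```text
time_s: 17.82
tool_pos: [0.5095, -0.289, 0.1881]
tool_rot: [-179.9, 0.1, -172.9]
force: [0.4, -0.7, -0.4]
grip_width: 0.0306
grasp_force: 0.0
t 17.82 pos [ 0.5095 -0.289   0.1881] tool_y 97.13 shift units [0.007 1.604 2.301] spin units 7.53 force [ 0.4 -0.7 -0.4] q7 129.7 w 0.0306 F 0.0
```

View pics/placed.png

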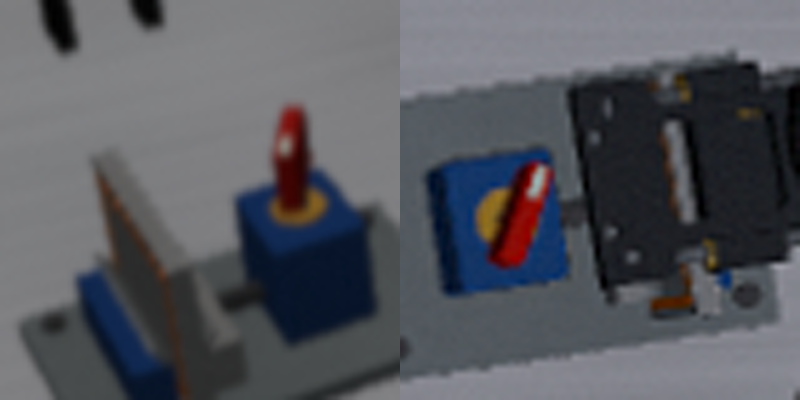

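The picture shows the cover standing upright in the slot, released, with the tool raised clear. The bar still lies at about 157°. Next I'll turn the tool and go down onto the bar.

```bash

python3 -m pendant '[{"tx":0,"ty":0.3,"tz":0,"spin":1,"claw":0.55},{"tx":0,"ty":0,"tz":0,"spin":1,"claw":0.55},{"tx":0,"ty":0,"tz":0,"spin":1,"claw":0.55},{"tx":0,"ty":0,"tz":0,"spin":1,"claw":0.55},{"tx":0,"ty":0,"tz":0,"spin":1,"claw":0.55},{"tx":0,"ty":0,"tz":0,"spin":1,"claw":0.55},{"tx":0,"ty":0,"tz":0,"spin":1,"claw":0.55},{"tx":0,"ty":0,"tz":0,"spin":0.4,"claw":0.55},{"tx":0,"ty":0,"tz":0,"spin":0,"claw":0.55}]' 10
python3 - <<'E'
from h import *
togo(.4996,-.21,.073,67.5)
E
```

```text
time_s: 19.05
tool_pos: [0.5071, -0.2736, 0.1853]
tool_rot: [180.0, -0.0, 157.6]
force: [0.4, 0.4, -0.6]
grip_width: 0.0391
grasp_force: 0.0
t 19.05 pos [ 0.5071 -0.2736  0.1853] tool_y 67.59 shift units [0.623 1.118 2.247] spin units 0.02 force [ 0.4  0.4 -0.6] q7 99.0 w 0.0391 F 0.0
```

```bash

python3 -m pendant '[{"tx":0.31,"ty":0.56,"tz":0,"spin":0,"claw":0.55},{"tx":0.31,"ty":0.56,"tz":0,"spin":0,"claw":0.55},{"tx":0,"ty":0,"tz":0,"spin":0,"claw":0.55},{"tx":0,"ty":0,"tz":0.6,"spin":0,"claw":0.55},{"tx":0,"ty":0,"tz":0.6,"spin":0,"claw":0.55},{"tx":0,"ty":0,"tz":0.2,"spin":0,"claw":0.55},{"tx":0,"ty":0,"tz":0,"spin":0,"claw":0.55}]' 10
python3 - <<'E'
from h import *
togo(.4996,-.21,.073,67.5)
# red seen from top and scene: is the bar where expected under the tool?
ci,im=snap('scene'); hsv=cv2.cvtColor(im,cv2.COLOR_RGB2HSV); p=proj(ci,[.4996,-.21,.105]).astype(int)
m=(cv2.inRange(hsv,(0,150,60),(8,255,255))|cv2.inRange(hsv,(172,150,60),(180,255,255)))[p[1]-15:p[1]+15,p[0]-20:p[0]+20]; v,u=np.where(m>0); print(p,u.mean()-20,v.mean()-15,len(u),u.min()-20,u.max()-20,v.min()-15,v.max()-15)
E
```

```text
time_s: 19.92
tool_pos: [0.4998, -0.2107, 0.1154]
tool_rot: [-180.0, -0.0, 157.5]
force: [0.3, 0.0, 0.4]
grip_width: 0.0391
grasp_force: 0.0
t 19.93 pos [ 0.4998 -0.2107  0.1154] tool_y 67.51 shift units [0.008 0.013 0.848] spin units 0.0 force [0.3 0.  0.4] q7 92.7 w 0.0391 F 0.0
[175 202] -0.5799999999999983 0.8399999999999999 50 -3 2 -8 11
```

```bash

python3 -m pendant '[{"tx":0,"ty":0,"tz":0.2,"spin":0,"claw":0.55},{"tx":0,"ty":0,"tz":0.2,"spin":0,"claw":0.55},{"tx":0,"ty":0,"tz":0,"spin":0,"claw":0.55}]' 10
python3 -m pendant '[{"tx":0,"ty":0,"tz":0.2,"spin":0,"claw":0.55},{"tx":0,"ty":0,"tz":0.2,"spin":0,"claw":0.55},{"tx":0,"ty":0,"tz":0,"spin":0,"claw":0.55},{"tx":0,"ty":0,"tz":0,"spin":0,"claw":0.7},{"tx":0,"ty":0,"tz":0,"spin":0,"claw":0.8},{"tx":0,"ty":0,"tz":0,"spin":0,"claw":1},{"tx":0,"ty":0,"tz":0,"spin":0,"claw":1}]' 10
python3 - <<'E'
from h import *
togo(.4996,-.21,.073,67.5); print(env.get_obs()['wrist_torque'])
E
```

```text
time_s: 20.35
tool_pos: [0.4993, -0.2098, 0.0946]
tool_rot: [-180.0, -0.1, 157.6]
force: [0.2, 0.2, 0.5]
grip_width: 0.039
grasp_force: 0.0
time_s: 21.22
tool_pos: [0.4999, -0.2109, 0.0758]
tool_rot: [-180.0, 0.0, 157.5]
force: [-1.3, -2.7, 1.7]
grip_width: 0.0119
grasp_force: 10.0
t 21.23 pos [ 0.4999 -0.2109  0.0758] tool_y 67.54 shift units [0.012 0.014 0.056] spin units 0.01 force [-1.3 -2.7  1.7] q7 94.1 w 0.0119 F 10.0
[-0.33249669  0.23907272  0.03239733]
```

```bash

python3 -m pendant '[{"tx":0,"ty":0,"tz":0,"spin":1,"claw":1},{"tx":0,"ty":0,"tz":0,"spin":1,"claw":1},{"tx":0,"ty":0,"tz":0,"spin":1,"claw":1},{"tx":0,"ty":0,"tz":0,"spin":1,"claw":1},{"tx":0,"ty":0,"tz":0,"spin":1,"claw":1},{"tx":0,"ty":0,"tz":0,"spin":1,"claw":1},{"tx":0,"ty":0,"tz":0,"spin":1,"claw":1},{"tx":0,"ty":0,"tz":0,"spin":1,"claw":1},{"tx":0,"ty":0,"tz":0,"spin":1,"claw":1},{"tx":0,"ty":0,"tz":0,"spin":1,"claw":1}]' 20
python3 - <<'E'
from h import *
togo(.4996,-.21,.073,7.5); print(env.get_obs()['wrist_torque'])
E
```

```text
time_s: 22.48
tool_pos: [0.5006, -0.2101, 0.0758]
tool_rot: [179.9, 0.0, 117.4]
force: [1.2, -1.6, -0.7]
grip_width: 0.012
grasp_force: 20.0
t 22.48 pos [ 0.5006 -0.2101  0.0758] tool_y 27.43 shift units [ 0.011 -0.017  0.057] spin units 4.98 force [ 1.2 -1.6 -0.7] q7 55.3 w 0.012 F 20.0
[-0.15541033 -0.08361902  0.09644316]
```

```bash
T='from h import *;o=env.get_obs();togo(.4996,-.21,.073,7.5);print(np.round(o["wrist_torque"],3))'
python3 -m pendant '[{"tx":0,"ty":0,"tz":0,"spin":1,"claw":1},{"tx":0,"ty":0,"tz":0,"spin":1,"claw":1},{"tx":0,"ty":0,"tz":0,"spin":1,"claw":1},{"tx":0,"ty":0,"tz":0,"spin":0,"claw":1}]' >/dev/null; python3 -c "$T"
python3 -m pendant '[{"tx":0,"ty":0,"tz":0,"spin":1,"claw":1},{"tx":0,"ty":0,"tz":0,"spin":0.5,"claw":1},{"tx":0,"ty":0,"tz":0,"spin":0,"claw":1}]' >/dev/null; python3 -c "$T"
python3 -m pendant '[{"tx":0,"ty":0,"tz":0,"spin":0.5,"claw":1},{"tx":0,"ty":0,"tz":0,"spin":0.5,"claw":1},{"tx":0,"ty":0,"tz":0,"spin":0,"claw":1}]' >/dev/null; python3 -c "$T"
```

```text
t 22.98 pos [ 0.5009 -0.21    0.0758] tool_y 15.6 shift units [ 0.006 -0.024  0.056] spin units 2.03 force [ 1.9 -0.  -0.3] q7 43.9 w 0.0119 F 20.0
[-0.165 -0.42  -0.066]
t 23.35 pos [ 0.501  -0.21    0.0758] tool_y 9.62 shift units [ 0.004 -0.027  0.057] spin units 0.53 force [ 3.1 -0.9 -1.9] q7 38.1 w 0.0118 F 20.0
[-0.221 -0.909 -0.071]
t 23.73 pos [ 0.501  -0.21    0.0758] tool_y 5.56 shift units [ 0.003 -0.028  0.057] spin units -0.48 force [ 4.7  0.  -1.7] q7 34.2 w 0.0123 F 20.0
[-0.154 -1.097  0.36 ]
```

```bash
T='from h import *;o=env.get_obs();togo(.4996,-.21,.073,7.5);print(np.round(o["wrist_torque"],3))'
python3 -m pendant '[{"tx":0,"ty":0,"tz":0,"spin":0.4,"claw":1},{"tx":0,"ty":0,"tz":0,"spin":0,"claw":1}]' >/dev/null; python3 -c "$T"
python3 -m pendant '[{"tx":0,"ty":0,"tz":0,"spin":0.4,"claw":1},{"tx":0,"ty":0,"tz":0,"spin":0,"claw":1}]' >/dev/null; python3 -c "$T"
```

```text
t 23.98 pos [ 0.501  -0.2099  0.0759] tool_y 4.01 shift units [-0.001 -0.028  0.058] spin units -0.87 force [ 5.2  0.4 -1.6] q7 32.7 w 0.0118 F 20.0
[-0.133 -1.068  0.385]
t 24.23 pos [ 0.501  -0.2097  0.0759] tool_y 2.41 shift units [-0.005 -0.028  0.058] spin units -1.27 force [ 5.   0.5 -0.7] q7 31.2 w 0.0127 F 20.0
[-0.017 -1.052  0.371]
```

The torque jumped from about 0.07 to 0.37 N m and held there near 6°. That is the bar lined up with slot x, so the screw is seated and the pads are just slipping. Now I'll back off a quarter turn to tool y of about 97°.

```bash
T='from h import *;o=env.get_obs();togo(.4996,-.21,.073,97);print(np.round(o["wrist_torque"],3))'
python3 -m pendant '[{"tx":0,"ty":0,"tz":0,"spin":-1,"claw":1},{"tx":0,"ty":0,"tz":0,"spin":-1,"claw":1},{"tx":0,"ty":0,"tz":0,"spin":-1,"claw":1},{"tx":0,"ty":0,"tz":0,"spin":-1,"claw":1},{"tx":0,"ty":0,"tz":0,"spin":-1,"claw":1},{"tx":0,"ty":0,"tz":0,"spin":-1,"claw":1},{"tx":0,"ty":0,"tz":0,"spin":-1,"claw":1},{"tx":0,"ty":0,"tz":0,"spin":-1,"claw":1},{"tx":0,"ty":0,"tz":0,"spin":-1,"claw":1},{"tx":0,"ty":0,"tz":0,"spin":-1,"claw":1}]' >/dev/null; python3 -c "$T"
python3 -m pendant '[{"tx":0,"ty":0,"tz":0,"spin":-1,"claw":1},{"tx":0,"ty":0,"tz":0,"spin":-1,"claw":1},{"tx":0,"ty":0,"tz":0,"spin":-1,"claw":1},{"tx":0,"ty":0,"tz":0,"spin":-1,"claw":1},{"tx":0,"ty":0,"tz":0,"spin":-1,"claw":1},{"tx":0,"ty":0,"tz":0,"spin":-1,"claw":1},{"tx":0,"ty":0,"tz":0,"spin":-1,"claw":1},{"tx":0,"ty":0,"tz":0,"spin":-1,"claw":1},{"tx":0,"ty":0,"tz":0,"spin":-1,"claw":1},{"tx":0,"ty":0,"tz":0,"spin":-1,"claw":1}]' >/dev/null; python3 -c "$T"
```

```text
t 25.48 pos [ 0.5002 -0.2103  0.0758] tool_y 42.42 shift units [ 0.013 -0.004  0.057] spin units -13.64 force [ 3.7 -0.1 -0.2] q7 69.8 w 0.0116 F 20.0
[-0.128 -0.703 -0.069]
t 26.73 pos [ 0.4997 -0.2112  0.0758] tool_y 82.39 shift units [0.006 0.024 0.057] spin units -3.65 force [ 3.4 -2.2  0.9] q7 108.5 w 0.012 F 20.0
[-0.335 -0.624 -0.111]
```

```bash
T='from h import *;o=env.get_obs();togo(.4996,-.21,.073,97);print(np.round(o["wrist_torque"],3))'
python3 -m pendant '[{"tx":0,"ty":0,"tz":0,"spin":-1,"claw":1},{"tx":0,"ty":0,"tz":0,"spin":-1,"claw":1},{"tx":0,"ty":0,"tz":0,"spin":-1,"claw":1},{"tx":0,"ty":0,"tz":0,"spin":-0.6,"claw":1},{"tx":0,"ty":0,"tz":0,"spin":0,"claw":1},{"tx":0,"ty":0,"tz":0,"spin":0,"claw":1},{"tx":0,"ty":0,"tz":0,"spin":0,"claw":1},{"tx":0,"ty":0,"tz":0,"spin":0,"claw":1}]' >/dev/null; python3 -c "$T"
python3 - <<'E'
from h import *
ci,im=snap('scene'); hsv=cv2.cvtColor(im,cv2.COLOR_RGB2HSV)
m=cv2.inRange(hsv,(5,110,50),(20,255,255)); r=(cv2.inRange(hsv,(0,150,60),(4,255,255))|cv2.inRange(hsv,(172,150,60),(180,255,255)))
S=np.array([.51,-.2885]); a=np.radians(97); ux=np.array([np.cos(a),np.sin(a)]); uy=np.array([-ux[1],ux[0]])
# outline of the band on the cover's -x face, as it would stand in the slot
pts=np.array([proj(ci,[*(S-.006*ux+s*uy),z]) for s,z in ((-.052,.099),(.052,.099),(-.052,.055))]); print('expected band corners',pts.round(1).tolist())
x0,y0=pts.min(0).astype(int)-15; x1,y1=pts.max(0).astype(int)+15
v,u=np.where(m[y0:y1,x0:x1]>0); k=[np.argmin(v),np.argmax(v),np.argmin(u),np.argmax(u)]; print('orange seen: topmost,lowest,left,right',[(int(u[i]+x0),int(v[i]+y0)) for i in k],len(u))
g=np.array([proj(ci,[.4999-.023*np.cos(np.radians(t)),-.2107-.023*np.sin(np.radians(t)),.118]) for t in (157,187,187-30)]); print('mark expected (187):',g[1].round(1))
c=proj(ci,[.5,-.21,.1]).astype(int); v,u=np.where(r[c[1]-20:c[1]+20,c[0]-20:c[0]+20]>0); print('red bbox',u.min()+c[0]-20,u.max()+c[0]-20,v.min()+c[1]-20,v.max()+c[1]-20,len(u))
w=cv2.inRange(hsv,(0,0,150),(180,70,255))[c[1]-20:c[1]+20,c[0]-20:c[0]+20]; v,u=np.where(w>0); print('white',(u.mean()+c[0]-20,v.mean()+c[1]-20,len(u)) if len(u) else None)
cv2.imwrite('pics/final.png',im[:,:,::-1])
E
```

```text
t 27.73 pos [ 0.4997 -0.2116  0.0759] tool_y 96.68 shift units [-0.001  0.031  0.057] spin units -0.08 force [ 0.8 -5.2  2. ] q7 122.4 w 0.0118 F 20.0
[-1.168 -0.314  0.057]
expected band corners [[150.1, 227.2], [135.8, 204.9], [152.8, 241.8]]
orange seen: topmost,lowest,left,right [(137, 210), (151, 241), (137, 210), (151, 241)] 16
mark expected (187): [178.4 203.2]
red bbox 173 179 195 212 32
white None
```

The grip is flat on the bar at 11.8 mm, about 90° off the seat and still, and the cover's band sits where it should for an upright cover. I'll hand the job in.

```bash
python3 -c "
from h import *
print(env.sign_off())"
```

```text
the job is handed in; nothing more can be done
None
```

I handed the job in at about 28 s of the 59 s allowed; the hand-in gave no verdict. The cover stands free in the slot, and the thumbscrew was seated, backed off about 90°, and is still gripped at 20 N.

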